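# Fetch the tempered ring from the soak well with the hook rod

### The arm

A 6-joint arm with a two-finger parallel gripper is mounted at the origin on a cart in front of the work surface, level with it; the furniture and walls round the work are solid. World frame = base frame: x ahead of the robot, y to its left, z up, the work surface at z = 0. Lengths are in mm, angles in degrees, forces in N, time in s.
With the tool pointing down it reaches from about 350 to 850 mm from the base axis. Payload 8.1 kg.
Tool frame: the origin (TCP) lies at the very end of the fingers, on their centre line; the grasp point (between the pads) lies r.tcp_to_grasp behind it (r.tcp_to_grasp is the distance from the TCP to the grasp point, in mm); z points along the fingers, y is the line along which they close (so a half turn about z gives the same grasp; the last joint's range is limited). The gripper opens to 85 mm and grips with 20 to 120 N. Pads are 22 mm wide; open, the fingers measure 114 mm over their backs; the gripper's body (76 mm by 85 mm) begins 54 mm behind the grasp point. The pads swing forward as they close: fully open they stand 13 mm farther back than shut.
Start: joints at [67.586, 7.471, 85.268, -0, 87.261, -4.893], TCP at [180.612, 572.175, 231.292] pointing down, gripper open.
Joint ranges: [-169.43, 169.43], [-51.17, 129.36], [1.28, 143.12], [-76.62, 256.62], [0, 156.53], [-152.29, 152.29]. Speed limits (degrees/s): [136.94, 136.94, 159.86, 180, 180, 180].

### API

Orientations are given as [roll, pitch, yaw] about the fixed x, y, z axes, in that order (R = Rz(yaw) Ry(pitch) Rx(roll)).
In Python, from bench import sense, viewer, order, r gives the robot as it stands.
- The arm moves only by the tool carry_out, never from a script. Its argument "increments" is one flat list of numbers, 7 for each row, row after row: the shift along the tool's x, y, z as a fraction of full scale, then the turn, a rotation vector about the tool's x, y, z as a fraction of full scale, then the opening, from -1 (shut) to 1 (fully open). A call has exactly 10 rows; each row is the pose to reach, as a shift and turn from the pose commanded when the call began, along the tool's axes at that moment, turning the shorter way round; what a row does not reach only later rows make up. Full scale, the value 1, is 400 mm for a shift and 2 pi rad for a turn. A row lasts 1/8 s, in which the tool goes at most 62.5 mm and 10.7 degrees, less where a joint would pass 70% of its speed; a pose out of reach is approached as far as the arm can. A call with a number of a shift or a turn outside -1 to 1 is refused whole. A call with a gripper value outside its range is refused whole. The fingers move at their own pace and stop on an object; "force" is the grip in N (left out, the last holds). Time passes only in rows, so rows that repeat a pose let the fingers close, or fill a call up. It gives the time, the measured TCP pose, the force, the opening and the grip force at its end, in the units of the state.
- sense(): the state, without advancing time (a new reading comes with each control period).
- viewer.snapshot(name): name is "side" or "top" or "wrist"; returns the picture (400x640x3 uint8, red, green, blue); there is no depth.
- viewer.get_calibration(name): a dict with "fx", "fy", "cx", "cy" (pixels), "R" (3x3) and "t" (3): a world point X has camera coordinates R X + t. Camera axes: x right, y down, z forward; pixel columns grow to the right and rows downward; lengths in mm; the calibration is good to about 2 mm. The wrist camera is an equidistant fisheye: a pixel r from the principal point sees the ray r / f radians off the axis. A picture is of the moment at which its call begins: read the wrist's pose just before it. get_calibration takes no time and is no camera call; for the wrist camera it gives the pose at the moment of the call.
- order.hand_in(): hands the job in; it is judged then, once.
The state is a dict: "time": time; "joint_pos": joint angles; "qd": joint speeds; "joint_efforts": joint torques, N m; "tool_pos": TCP position; "tcp_rot": TCP orientation; "ft_force": force on the tool from outside, world axes, zero at the start; "wrist_torque": the same for the moment, N m; "finger_gap": finger opening in mm; "grip_force": force on a finger pad.
Only numpy, scipy, OpenCV 4.12 (cv2) and the standard library are available. Lean on these libraries where they do the work, as an engineer would, in place of code of your own. Each camera call takes 0.05 s, during which the arm holds its last target. There are 200 camera calls.

### The job

The bearing ring has finished tempering in its carrier, deep in the narrow white soak well: take the hook rod off its stand, catch the carrier's red bail with it, lift the carrier up out of the well and, still on the hook, set it down gently and upright in the middle of the black rest pad, the ring still lying in it. Do not touch the carrier or the ring with the gripper or disturb the things lying about. Then unhook and hang the rod back in the fork of its stand.

Things in the scene. Friction and masses are not known exactly. Their poses are not given: they have to be found in the camera images.
- hook_rod: loose steel hook rod, 0.08 kg, hung upright in the stand's fork by its round collar (26 mm across, 5 mm thick). Origin: centre of the collar's underside; z up along the shaft. A 6 mm round shaft runs down to a J hook pointing to the rod's +x: its 6 mm bottom bar has its centre line at z = -100 mm, its tip at x = 16 mm reaches up to z = -85 mm. On the stand +x points roughly away from the robot
- rod_grip (a point): middle of the rod's yellow handle block, 33 mm above the rod's origin; the block is 24 mm along the rod's x, 14 mm along its y, from z = 5 to 57 mm; grip it from above across its 14 mm
- rod_hook (a point): point in the hook's mouth where the centre of a caught bail wire lies: x = 8 mm, z = -94.5 mm in the rod's frame. The mouth between shaft and tip is 10 mm wide (x = 3 to 13 mm)
- rod_stand: fixed stand: dark base 70 x 80 mm (its centre 8 mm to +y of the origin), a post on its +y side, and on top an aluminium fork plate 46 mm wide, upper face at z = 125 mm. Origin: on the table, straight below the seat; z up
- stand_seat (a point): seat on the fork's upper face, where the hung rod's origin lies. The slot is 12 mm wide along the stand's y, closed 13 mm behind the seat, open to the stand's -y (tips 22 mm from the seat). 4 mm high lips at the tips keep the collar in: raise the rod by 6 mm or more, draw it 45 mm or more towards -y, and return it the same way
- soak_well: fixed white upright box, open at the top, 108 (x) x 104 (y) x 140 mm high, with a small dark panel on its -x side. Origin: centre of its underside. Inside 84 (x) x 80 (y) mm with vertical walls; near the bottom two ledges on the +x and -x walls, upper face at z = 32 mm, on which the carrier's tabs hang
- carrier: loose square aluminium cup holding the ring, 62 x 62 x 24 mm, walls and floor 3 mm, 0.1 kg without the ring; tabs on its +x and -x sides (78 mm over both, underside at z = 20 mm). Origin: centre of its underside, 12 mm above the table while it hangs in the well, its axes then along the well's
- carrier_bail (a point): peak of the carrier's red bail (5 mm wire, fixed upright in the carrier's y-z plane), centre of the wire, at x = y = 0, z = 66 mm of the carrier. Legs at y = +-29.5 mm rise to z = 52 mm, then the wire slopes up to the peak. The hook goes under it along the carrier's x, from either side; below, it is free down to the ring's top at z = 19 mm
- sample_ring: loose ground steel bearing ring, 52 mm outside, 16 mm high, about 0.12 kg (varies), lying flat in the carrier. Origin: centre of its underside
- rest_pad: fixed square pad 100 x 100 mm, 8 mm high, aluminium with a black rubber face. Origin: centre of its underside; upper face at z = 8 mm
- loupe: bystander: black loupe, 38 mm across, 38 mm high; origin at the centre of its underside
- dial_indicator: bystander: dial indicator lying flat, 108 x 59 x 25 mm; origin at the centre of its underside
- usb_stick: bystander: red memory stick, 17 x 48 x 8 mm; origin at the centre of its underside
- reference_plate: bystander: dark red specimen plate, 46 x 78 x 9 mm; origin at the centre of its underside
Not all that is in view belongs to the job. Leave any pink look-alike of the rod_stand alone.

How it is judged (in metres and radians):
On the way, in this order (a step that is already met when the one before it is completed fails the run):
1. the rod has been taken off its stand, in the gripper (distance between hook_rod and stand_seat above 0.03 m and contact force between the fingers and hook_rod above 1 N), for 0.2 s.
2. the carrier hangs on the hook, wholly above the well's mouth (distance between rod_hook and carrier_bail below 0.012 m and height (world z) of carrier above 0.141 m and contact force between hook_rod and carrier above 0.5 N and contact force between the fingers and hook_rod above 1 N), for 0.1 s.
3. the carrier stands on the rest pad with the hook still in its bail (horizontal distance between carrier and rest_pad below 0.02 m and height (world z) of carrier below 0.0105 m and angle between carrier's own z axis and vertical below 0.08 rad and distance between rod_hook and carrier_bail below 0.03 m and contact force between carrier and rest_pad above 0.3 N), for 0.1 s.
At the end, for the whole second after the job is handed in: The carrier stands upright on the rest pad (centre within 20 mm of the pad's, tilt under 0.08 rad), at rest, with the ring flat in it; the rod hangs upright in the fork again, its origin within 12 mm of the seat, at rest, and nothing is hooked (horizontal distance between carrier and rest_pad below 0.02 m and height (world z) of carrier below 0.0105 m and angle between carrier's own z axis and vertical below 0.08 rad and distance between sample_ring and carrier below 0.009 m and distance between hook_rod and stand_seat below 0.012 m and angle between hook_rod's own z axis and vertical below 0.1 rad and linear speed of carrier below 0.01 m/s and linear speed of hook_rod below 0.02 m/s and contact force between hook_rod and carrier below 0.05 N); the robot touches nothing.
It fails at once if the gripper touches the carrier or the ring (contact force between any of the fingers, the arm and carrier above 0.5 N or contact force between any of the fingers, the arm and sample_ring above 0.5 N).
It fails at once if the carrier is tipped by more than 0.6 rad (angle between carrier's own z axis and vertical above 0.6 rad).
It fails at once if the carrier is banged down on the pad (over 30 N) (contact force between carrier and rest_pad above 30 N).
It fails at once if a bystander is moved by more than 20 mm (distance of any of loupe, dial_indicator, usb_stick, reference_plate from where it was at the start of the episode above 0.02 m).
It also fails if it takes over 70 s, if anything falls off the work surface, if the arm or the gripper's body presses on something with over 40 N, if the wrist force passes 120 N, or if a joint passes its speed limit or range.

## Working session

There is one attempt and no reset: what is moved stays moved. The work goes in short steps, Python scripts to look and compute and a tool call to move; the robot and the scene stay as the last step left them, time stands still between calls to the robot, and variables do not carry over. Pictures are saved under pics/ and viewed, at most 10 in all, crops included, and the job is handed in when it is done.

Besides the shell and the picture viewer there is one more tool, called after "Emit:" as name(argument=value, ...) on one line, values as JSON. carry_out: Moves the arm, as the interface text tells. Its arguments: {"type":"object","properties":{"increments":{"type":"array"},"force":{"type":"number"}},"required":["increments"]}

```bash
mkdir -p pics
cat > h.py <<'E'
import numpy as np,cv2
from bench import sense,viewer,order,r
def snap(n,f=None):
    c=viewer.get_calibration(n);im=np.array(viewer.snapshot(n))
    if f: cv2.imwrite('pics/'+f+'.png',im[:,:,::-1])
    np.savez('pics/'+(f or n)+'.npz',im=im,**{k:np.array(v) for k,v in c.items()})
    return im,c
def ray(c,u,v,fish=False):
    x=(u-c['cx'])/c['fx'];y=(v-c['cy'])/c['fy']
    if fish:
        t=np.hypot(x,y);s=np.sin(t)/t if t>1e-9 else 1.;d=np.array([x*s,y*s,np.cos(t)])
    else: d=np.array([x,y,1.])
    R=np.array(c['R']);t=np.array(c['t']);d=R.T@d
    return -R.T@t,d/np.linalg.norm(d)
def onz(c,u,v,z,fish=False):
    o,d=ray(c,u,v,fish);return o+d*(z-o[2])/d[2]
def proj(c,X):
    p=np.array(c['R'])@np.array(X,float)+np.array(c['t']);return c['fx']*p[0]/p[2]+c['cx'],c['fy']*p[1]/p[2]+c['cy']
def tri(rays):
    A=np.zeros((3,3));b=np.zeros(3)
    for o,d in rays:
        P=np.eye(3)-np.outer(d,d);A+=P;b+=P@o
    X=np.linalg.solve(A,b);return X,[np.linalg.norm((np.eye(3)-np.outer(d,d))@(X-o)) for o,d in rays]
E
python3 - <<'E'
from h import *
print(sense(),r.tcp_to_grasp)
for n in('side','top','wrist'):
    im,c=snap(n,n+'0');R=np.array(c['R']);print(n,c['fx'],c['cx'],c['cy'],(-R.T@np.array(c['t'])).round(0),R.round(2).tolist())
E
```

```text
{'time': 0.0, 'joint_pos': array([ 6.75845864e+01,  7.51633721e+00,  8.53314812e+01, -1.77347567e-03,
        8.72632726e+01, -4.89374920e+00]), 'qd': array([ 0.01201752, -0.11022757,  0.04409884,  0.01924722, -0.00441657,
       -0.08676453]), 'joint_efforts': array([-3.70268936e-04, -5.69402575e+01, -5.00543869e+01, -1.00783095e-04,
        1.43653736e-02,  5.11956489e-05]), 'tool_pos': array([180.41423607, 571.62491103, 230.21054384]), 'tcp_rot': array([-1.79889163e+02, -7.71214382e-03,  1.62478415e+02]), 'ft_force': array([ 0.54041267,  0.41579825, -0.37103313]), 'wrist_torque': array([-0.04074009,  0.00851267,  0.01054793]), 'grip_force': 0.0, 'finger_gap': 85.32128970453125} 18.700000000000003
side 440.27994490530534 321.0935365844721 204.957709887007 [-328. -333. 1291.] [[0.45, -0.89, -0.01], [-0.69, -0.34, -0.64], [0.57, 0.29, -0.77]]
top 498.5566602611131 325.53985138412145 200.07570352294223 [ 363.  106. 1806.] [[-0.01, -1.0, -0.01], [-0.99, 0.01, -0.13], [0.13, 0.01, -0.99]]
wrist 309.70691628693146 319.17187750187105 201.82377686127822 [103. 597. 374.] [[0.3, 0.95, -0.0], [0.9, -0.29, 0.32], [0.3, -0.1, -0.95]]
```

Run:
```python
import cv2,numpy as np
a=cv2.imread('pics/side0.png');b=cv2.imread('pics/top0.png')
cv2.imwrite('pics/s.png',cv2.resize(a,(800,500)));cv2.imwrite('pics/t.png',cv2.resize(b,(800,500)))
```

```text
(no output)
```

View pics/s.png

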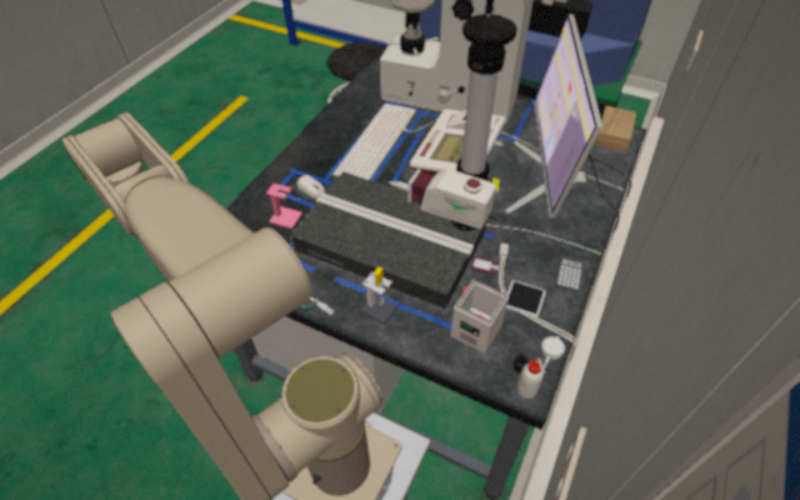

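View pics/t.png

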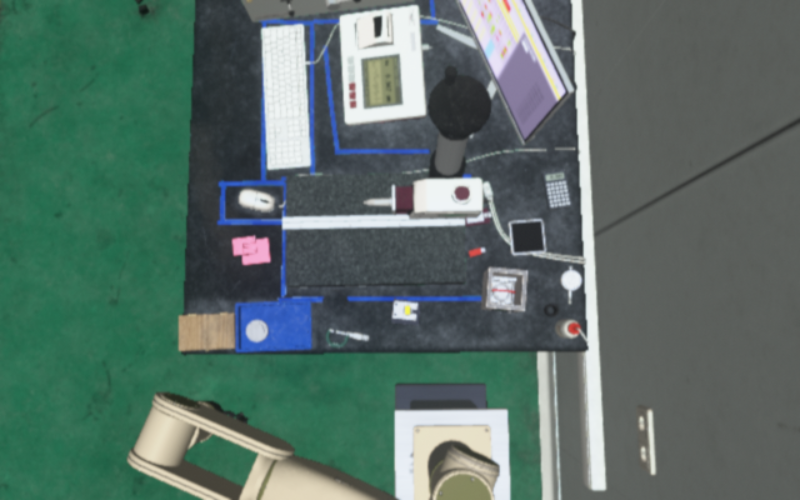

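The side view (800x500) shows the stand with the yellow handle at about (378,275), the white well at (480,315), the pad at (525,297) and the pink decoy at (283,205). The top view shows the handle at (408,311), the well at (505,290), the pad at (527,237) and the granite block with its instrument ahead of them.

Run:
```python
from h import *
S=dict(np.load('pics/side0.npz'));T=dict(np.load('pics/top0.npz'))
for n,c,fh in(('side',S,0),('top',T,0)):
    hsv=cv2.cvtColor(c['im'],cv2.COLOR_RGB2HSV)
    m=cv2.inRange(hsv,(22,130,120),(35,255,255))
    k,l,st,ce=cv2.connectedComponentsWithStats(m)
    print(n,[(st[i,:5].tolist(),ce[i].round(1).tolist()) for i in range(1,k) if st[i,4]>5 and st[i,1]>120])
f=1.25
def both(name,s,t):
    X,e=tri([ray(S,s[0]/f,s[1]/f),ray(T,t[0]/f,t[1]/f)]);print(name,X.round(0),np.round(e,1))
both('handle',(378,272),(408,310));both('pad',(525,297),(527,237));both('bail?',(480,300),(505,289))
for n,p,z in(('pad',(527,237),8),('well',(505,289),140),('handle',(408,310),180),('stick',(477,252),8),('graniteBR',(468,290),40),('graniteBL',(285,297),40),('loupe',(550,310),38),('bottle',(572,328),100),('lamp',(571,280),60),('bluetray',(310,345),20),('head R',(483,215),150),('head BL',(412,215),150)):
    print(name if 0 else n,onz(T,p[0]/f,p[1]/f,z).round(0))
both('head top knob',(473,184),(461,193))
both('big black disc',(489,30),(459,105))
```

```text
side [([394, 142, 6, 11, 36], [396.8, 146.0]), ([0, 167, 91, 85, 960], [43.3, 208.6]), ([299, 213, 7, 15, 69], [302.6, 219.2])]
top [([324, 245, 4, 6, 19], [325.7, 247.5])]
handle [426. 117. 173.] [1.4 1.4]
pad [ 643. -233.    6.] [0.8 0.8]
bail? [ 482. -144.  140.] [0.5 0.5]
pad [ 642. -232.    8.]
well [ 482. -143.  140.]
handle [427. 116. 180.]
stick [600. -85.   8.]
graniteBR [487. -53.  40.]
graniteBL [472. 466.  40.]
loupe [ 428. -283.   38.]
bottle [ 377. -327.  100.]
lamp [ 511. -341.   60.]
bluetray [337. 396.  20.]
head R [682. -88. 150.]
head BL [684. 103. 150.]
head top knob [709. -18. 300.] [0.3 0.3]
big black disc [792.  14. 676.] [0.7 0.7]
```

```bash
cat > m.py <<'E'
import json,os,numpy as np
from scipy.spatial.transform import Rotation as Ro
F='cmd.json'
def rot(rpy): return Ro.from_euler('xyz',rpy,degrees=True)
def go(wps,save=True,start=None):
    "wps: list of (x,y,z,yaw); prints fractions; stores the last as commanded"
    c=json.load(open(F)) if os.path.exists(F) else [180.612,572.175,231.292,162.479]
    R0=rot([180,0,c[3]])
    for w in wps:
        s=np.round(R0.inv().apply(np.array(w[:3])-c[:3])/400,4)
        t=np.round((R0.inv()*rot([180,0,w[3]])).as_rotvec()/(2*np.pi),4)
        print((s+0.).tolist(),(t+0.).tolist())
    e=c[:3]+R0.apply(s*400); y=(R0*Ro.from_rotvec(t*2*np.pi)).as_matrix()
    n=list(e)+[float(np.degrees(np.arctan2(y[1,0],y[0,0])))]
    json.dump(n,open(F,'w'));print('end',np.round(n,1))
E
python3 -c "
from m import *
go([(320,260,330,180)]);go([(400,0,340,180)])"
```

```text
[-0.5673, -0.6393, -0.2468] [0.0, 0.0, -0.0487]
end [ 320.  260.  330. -180.]
[-0.1998, -0.65, -0.025] [0.0, 0.0, 0.0]
end [ 400.    0.  340. -180.]
```

Emit:
carry_out(increments=[-0.08,-0.09,-0.04,0,0,-0.007,1,-0.16,-0.18,-0.08,0,0,-0.014,1,-0.24,-0.27,-0.12,0,0,-0.021,1,-0.32,-0.36,-0.16,0,0,-0.028,1,-0.4,-0.45,-0.2,0,0,-0.035,1,-0.48,-0.54,-0.23,0,0,-0.042,1,-0.5673,-0.6393,-0.2468,0,0,-0.0487,1,-0.5673,-0.6393,-0.2468,0,0,-0.0487,1,-0.5673,-0.6393,-0.2468,0,0,-0.0487,1,-0.5673,-0.6393,-0.2468,0,0,-0.0487,1])

```text
time: 1.4
tool_pos: [319.4, 260.8, 329.6]
tcp_rot: [-180.0, -0.1, -179.9]
ft_force: [-0.5, 0.6, -0.3]
finger_gap: 85.2
grip_force: 0.0
```

Emit:
carry_out(increments=[-0.025,-0.08,-0.0031,0,0,0,1,-0.05,-0.1625,-0.0062,0,0,0,1,-0.075,-0.2437,-0.01,0,0,0,1,-0.1,-0.325,-0.0125,0,0,0,1,-0.125,-0.406,-0.0156,0,0,0,1,-0.15,-0.4875,-0.0187,0,0,0,1,-0.175,-0.57,-0.022,0,0,0,1,-0.1998,-0.65,-0.025,0,0,0,1,-0.1998,-0.65,-0.025,0,0,0,1,-0.1998,-0.65,-0.025,0,0,0,1])

```text
time: 2.65
tool_pos: [399.9, 1.1, 339.7]
tcp_rot: [180.0, -0.0, -179.9]
ft_force: [0.5, -0.1, -0.6]
finger_gap: 85.7
grip_force: 0.0
```

Run:
```python
from h import *
im,c=snap('wrist','w1');cv2.imwrite('pics/w1b.png',cv2.resize(im[:,:,::-1],(800,500)));print(sense()['tool_pos'])
for n in('side','top'): snap(n,n+'1')
```

```text
[399.88726524   1.20619004 339.78731543]
```

View pics/w1b.png

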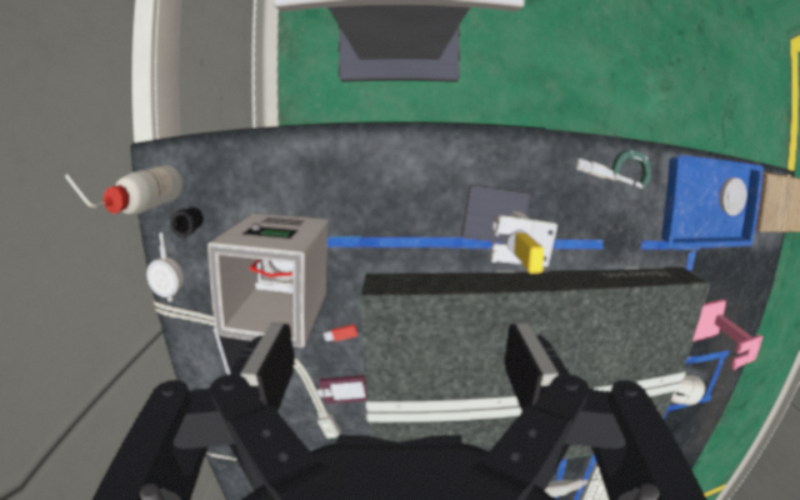

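The wrist view (800x500, world +x down, -y left) shows the well mouth corners at about (210,245), (328,220), (318,345) and (215,330). The red bail is at (270,270), the handle top at (537,262), the fork plate at (525,240) and the stand base at (497,210). The pad at (250,350) is partly hidden by a finger.

```bash
python3 -c "
from m import *
go([(500,-145,340,180)]);go([(460,115,340,180)])"
```

```text
[-0.25, -0.3626, 0.0] [0.0, 0.0, 0.0]
end [ 500. -145.  340. -180.]
[0.0999, 0.65, 0.0] [0.0, 0.0, 0.0]
end [ 460.  115.  340. -180.]
```

Emit:
carry_out(increments=[-0.05,-0.075,0,0,0,0,1,-0.1,-0.15,0,0,0,0,1,-0.15,-0.22,0,0,0,0,1,-0.2,-0.29,0,0,0,0,1,-0.25,-0.3625,0,0,0,0,1,-0.25,-0.3625,0,0,0,0,1,-0.25,-0.3625,0,0,0,0,1,-0.25,-0.3625,0,0,0,0,1,-0.25,-0.3625,0,0,0,0,1,-0.25,-0.3625,0,0,0,0,1])

```text
time: 4.05
tool_pos: [499.9, -144.6, 340.3]
tcp_rot: [-180.0, 0.0, -180.0]
ft_force: [-0.0, -0.5, -0.3]
finger_gap: 85.2
grip_force: 0.0
```

Run:
```python
from h import *
im,c=snap('wrist','w2');cv2.imwrite('pics/w2b.png',cv2.resize(im[:,:,::-1],(800,500)))
```

```text
(no output)
```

View pics/w2b.png

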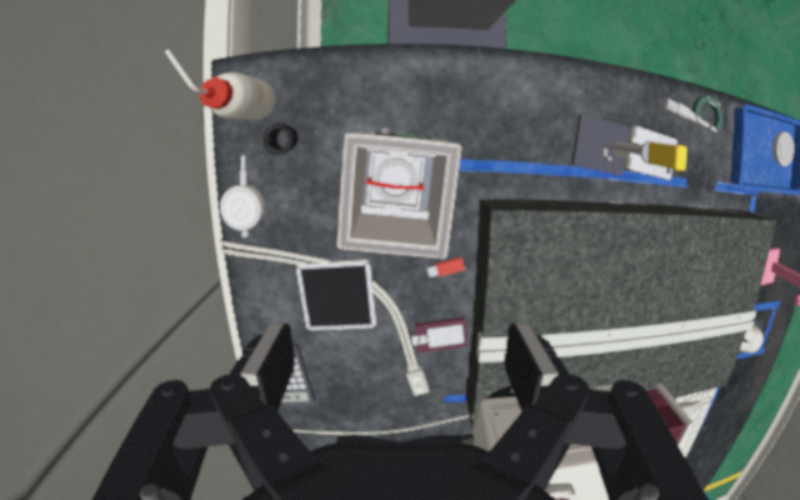

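The well mouth outer corners are at about (345,133), (462,144), (447,257) and (337,248). The bail runs from (367,182) to (423,188), the pad corners are (299,268), (370,262), (376,326) and (305,331), and the handle is at (668,156).

Emit:
carry_out(increments=[0.0125,0.08,0,0,0,0,1,0.025,0.1625,0,0,0,0,1,0.0375,0.244,0,0,0,0,1,0.05,0.325,0,0,0,0,1,0.0625,0.41,0,0,0,0,1,0.075,0.49,0,0,0,0,1,0.0875,0.57,0,0,0,0,1,0.0999,0.65,0,0,0,0,1,0.0999,0.65,0,0,0,0,1,0.0999,0.65,0,0,0,0,1])

```text
time: 5.35
tool_pos: [460.0, 114.8, 340.1]
tcp_rot: [-180.0, 0.0, -180.0]
ft_force: [-0.7, -0.7, -0.4]
finger_gap: 85.4
grip_force: 0.0
```

Run:
```python
from h import *
im,c=snap('wrist','w3')
a=cv2.resize(im[60:260,220:520,::-1],None,fx=2.6,fy=2.6,interpolation=cv2.INTER_CUBIC);cv2.imwrite('pics/w3b.png',a)
for n in('w1','w2','w3'):
    c=dict(np.load(f'pics/{n}.npz'));h=cv2.cvtColor(c['im'],cv2.COLOR_RGB2HSV)
    for nm,m in(('yel',cv2.inRange(h,(20,150,90),(34,255,255))),('red',cv2.inRange(h,(0,150,90),(7,255,255))|cv2.inRange(h,(174,150,90),(180,255,255)))):
        k,l,st,ce=cv2.connectedComponentsWithStats(m)
        print(n,nm,[(st[i].tolist(),ce[i].round(1).tolist()) for i in range(1,k) if st[i,4]>15])
```

```text
w1 yel [([631, 29, 9, 107, 463], [635.0, 79.0]), ([413, 187, 21, 32, 475], [423.2, 202.7]), ([563, 390, 15, 7, 23], [569.4, 393.0])]
w1 red [([83, 150, 19, 20, 305], [92.2, 159.0]), ([200, 210, 7, 8, 24], [202.8, 214.1]), ([208, 216, 24, 5, 35], [218.1, 218.7]), ([266, 261, 19, 10, 129], [275.4, 265.2])]
w2 yel [([520, 115, 29, 22, 485], [534.9, 124.5]), ([564, 379, 27, 13, 53], [576.6, 385.3])]
w2 red [([160, 62, 25, 24, 419], [172.8, 74.3]), ([294, 144, 18, 5, 26], [301.3, 146.5]), ([350, 207, 20, 13, 163], [360.0, 212.5])]
w3 yel [([623, 5, 17, 106, 576], [628.3, 49.2]), ([319, 135, 11, 26, 266], [324.1, 147.6]), ([559, 157, 64, 188, 722], [597.0, 247.3]), ([562, 389, 11, 6, 17], [567.1, 391.4])]
w3 red [([33, 118, 17, 19, 236], [41.7, 126.8]), ([133, 175, 10, 7, 33], [137.1, 177.8]), ([202, 230, 11, 9, 68], [207.6, 233.8])]
```

View pics/w3b.png

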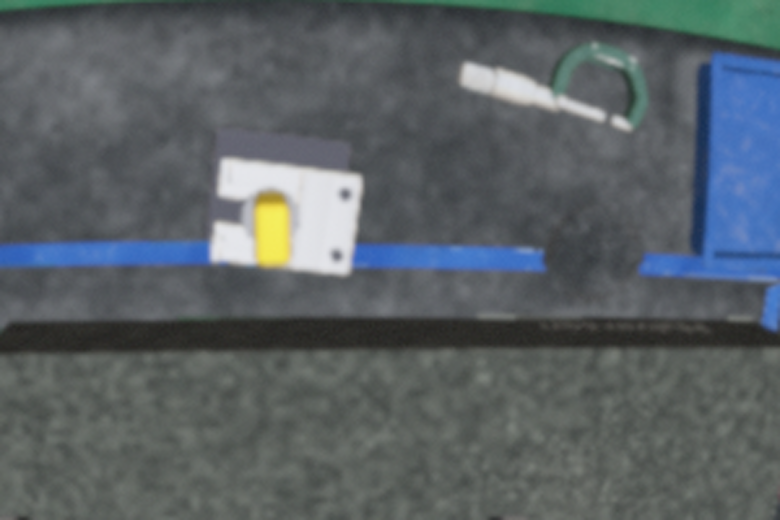

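The crop shows the fork plate's corners at (222,157), (363,174), (350,275) and (210,262), the slot opening left (-y) at (228,208), and the yellow handle at (272,230). All are slightly yawed.

Run:
```python
from h import *
C={n:dict(np.load(f'pics/{n}.npz')) for n in('w1','w2','w3')}
def sub(n,pts):
    g=cv2.cvtColor(C[n]['im'],cv2.COLOR_RGB2GRAY)
    p=np.array(pts,np.float32).reshape(-1,1,2);return cv2.cornerSubPix(g,p.copy(),(4,4),(-1,-1),(3,30,.01))[:,0],p[:,0]
def yaw(P): # corners order: (-x,-y),(-x,+y),(+x,+y),(+x,-y)
    d=(P[1]-P[0]+P[2]-P[3]);e=(P[3]-P[0]+P[2]-P[1]);return np.degrees(np.arctan2(-d[0],d[1])),np.degrees(np.arctan2(e[1],e[0])),np.linalg.norm(d)/2,np.linalg.norm(e)/2
def show(nm,n,pts,z):
    q,p=sub(n,pts);P=np.array([onz(C[n],*a,z,True) for a in q])[:,:2]
    print(nm,n,'subshift',np.abs(q-p).max().round(1),'ctr',P.mean(0).round(1),'yaw,len',np.round(yaw(P),1),P.round(0).tolist());return q
f=2.6;o=np.array([220,60])
pl=show('plate','w3',np.array([(222,157),(363,174),(350,275),(210,262)])/f+o,125)
w2=show('well','w2',np.array([(345,133),(462,144),(447,257),(337,248)])*.8,140)
w1=show('well','w1',np.array([(210,244),(328,220),(302,345),(217,330)])*.8,140)
pd=show('pad','w2',np.array([(299,267),(370,262),(376,327),(304,331)])*.8,8)
for a,b in zip(w1,w2):
    X,e=tri([ray(C['w1'],*a,True),ray(C['w2'],*b,True)]);print('well corner',X.round(1),np.round(e,1))
# bail contours
for n,box in(('w1',(200,210,32,16)),('w2',(290,140,55,16))):
    h=cv2.cvtColor(C[n]['im'],cv2.COLOR_RGB2HSV);x,y,w,g=box
    m=cv2.inRange(h,(0,110,50),(10,255,255))|cv2.inRange(h,(170,110,50),(180,255,255));s=m[y:y+g,x:x+w]
    v,u=np.nonzero(s);print(n,'bail cols',[(int(c)+x,round(float(v[u==c].mean()+y),1)) for c in np.unique(u)][::3])
# handle top face: brightest yellow
for n,box in(('w1',(405,180,40,50)),('w2',(510,105,45,40)),('w3',(310,125,30,45))):
    x,y,w,g=box;im=C[n]['im'][y:y+g,x:x+w];h=cv2.cvtColor(im,cv2.COLOR_RGB2HSV)
    m=cv2.inRange(h,(20,150,0),(34,255,255));val=h[:,:,2][m>0];t,_=cv2.threshold(val,0,255,cv2.THRESH_OTSU)
    mm=((m>0)&(h[:,:,2]>t)).astype(np.uint8);k,l,st,ce=cv2.connectedComponentsWithStats(mm);i=1+np.argmax(st[1:,4])
    p=np.argwhere(l==i)[:,::-1]+[x,y];P=np.array([onz(C[n],*a,182,True)[:2] for a in p],np.float32)
    M=cv2.moments(np.float32([0]));cov=np.cov((P-P.mean(0)).T);w_,V=np.linalg.eigh(cov)
    print(n,'handle',t,st[i].tolist(),'px',p.mean(0).round(1),'ctr@182',P.mean(0).round(1),'axis',np.degrees(np.arctan2(V[1,1],V[0,1])).round(1),np.sqrt(12*w_).round(1),'rect',cv2.minAreaRect(P))
```

```text
plate w3 subshift 1.2 ctr [426.8 126.8] yaw,len [-5.8 -6.1 62.6 46.6] [[400.0, 98.0], [407.0, 160.0], [453.0, 155.0], [447.0, 93.0]]
well w2 subshift 1.7 ctr [ 481.4 -146.5] yaw,len [ -5.9  -5.7 103.  106.7] [[423.0, -193.0], [433.0, -90.0], [540.0, -101.0], [529.0, -203.0]]
well w1 subshift 3.3 ctr [ 470.5 -139.9] yaw,len [  0.4 -11.4 116.1 119.4] [[423.0, -193.0], [401.0, -64.0], [539.0, -100.0], [519.0, -203.0]]
pad w2 subshift 2.9 ctr [ 642.3 -230.6] yaw,len [ 5.1  2.8 94.5 94.2] [[601.0, -280.0], [590.0, -186.0], [687.0, -181.0], [692.0, -275.0]]
well corner [ 423.4 -192.8  139.5] [0.1 0.1]
well corner [430.6 -78.3  43.5] [7.6 7.6]
well corner [ 540.8 -100.6  137.9] [0.1 0.1]
well corner [ 527.4 -206.2  132.2] [4.4 4.4]
w1 bail cols [(200, 214.0), (203, 213.5), (206, 216.5), (209, 217.5), (212, 219.0), (215, 220.0), (218, 220.0), (221, 219.0), (224, 219.0), (227, 218.5), (230, 218.5)]
w2 bail cols [(293, 145.5), (296, 144.5), (299, 146.5), (302, 146.5), (305, 147.5), (308, 147.5), (311, 148.5), (314, 148.5), (317, 149.5), (320, 149.5), (323, 149.5), (326, 150.0), (329, 149.5), (332, 149.5), (335, 149.5), (338, 149.5)]
w1 handle 181.0 [18, 17, 11, 21, 207] px [428.1 207.3] ctr@182 [425.3 118.8] axis -174.5 [11.7 23.5] rect ((425.164306640625, 118.73837280273438), (23.89461326599121, 11.754976272583008), 6.8312225341796875)
w2 handle 169.0 [30, 11, 9, 20, 161] px [544.1 126. ] ctr@182 [425.9 119.1] axis -176.5 [14.2 22.4] rect ((425.3924560546875, 118.81444549560547), (22.795499801635742, 13.574807167053223), 7.468499183654785)
w3 handle 201.0 [9, 13, 11, 23, 240] px [324.2 148.8] ctr@182 [424.7 119.9] axis -178.2 [10.3 22.5] rect ((424.8721618652344, 119.73385620117188), (21.97167205810547, 9.824318885803223), 0.3783780634403229)
```

Run:
```python
from m import *
from h import *
go([(425.3,119.2,240,-176.5),(425.3,119.2,190,-176.5),(425.3,119.2,141,-176.5)])
C={n:dict(np.load(f'pics/{n}.npz')) for n in('w1','w2')}
for n,us in(('w2',[(293,145.2),(302,146.6),(311,148.3),(316,149.1),(323,149.6),(330,149.7),(338,149.6)]),('w1',[(206,216.5),(209,217.5),(212,219),(215,219.7),(218,219.7),(224,219),(230,218.5)])):
    print(n,[onz(C[n],u,v,78,True)[:2].round(1).tolist() for u,v in us])
```

```text
[0.0868, 0.0105, 0.25] [0.0, 0.0, -0.0097]
[0.0868, 0.0105, 0.375] [0.0, 0.0, -0.0097]
[0.0868, 0.0105, 0.4975] [0.0, 0.0, -0.0097]
end [ 425.3  119.2  141.  -176.5]
w2 [[475.5, -178.8], [477.5, -167.0], [479.8, -155.1], [480.9, -148.5], [481.6, -139.3], [481.7, -130.0], [481.5, -119.4]]
w1 [[476.5, -164.8], [478.0, -160.1], [480.3, -155.7], [481.3, -151.0], [481.3, -146.3], [480.0, -136.8], [479.2, -127.5]]
```

Emit:
carry_out(increments=[0.029,0.0035,0.08,0,0,-0.003,1,0.058,0.007,0.165,0,0,-0.006,1,0.0868,0.0105,0.25,0,0,-0.0097,1,0.0868,0.0105,0.3,0,0,-0.0097,1,0.0868,0.0105,0.375,0,0,-0.0097,1,0.0868,0.0105,0.43,0,0,-0.0097,1,0.0868,0.0105,0.475,0,0,-0.0097,1,0.0868,0.0105,0.4975,0,0,-0.0097,1,0.0868,0.0105,0.4975,0,0,-0.0097,1,0.0868,0.0105,0.4975,0,0,-0.0097,1])

```text
time: 6.65
tool_pos: [426.0, 119.3, 142.0]
tcp_rot: [180.0, 0.1, -176.5]
ft_force: [-0.8, 0.0, -0.6]
finger_gap: 85.5
grip_force: 0.0
```

Emit:
carry_out(increments=[0,0,0,0,0,0,-1,0,0,0,0,0,0,-1,0,0,0,0,0,0,-1,0,0,0,0,0,0,-1,0,0,0,0,0,0,-1,0,0,0,0,0,0,-1,0,0,0,0,0,0,-1,0,0,0,0,0,0,-1,0,0,0,0,0,0,-1,0,0,0,0,0,0,-1], force=60)

```text
time: 7.9
tool_pos: [425.4, 119.3, 141.2]
tcp_rot: [180.0, 0.0, -176.5]
ft_force: [0.2, 0.2, 2.8]
finger_gap: 13.7
grip_force: 58.5
```

```bash
python3 - <<'E'
from h import *
im,c=snap('wrist','w4');s=sense();print(s['tool_pos'],s['tcp_rot'])
S,_=snap('side','s4')
a=cv2.resize(im[130:330,200:440,::-1],(480,400));b=cv2.resize(S[170:270,270:350,::-1],(320,400))
cv2.imwrite('pics/w4b.png',np.hstack([a,b]))
E
python3 -c "
from m import *
go([(425.3,119.2,155,-176.5),(419.5,59.2,155,-176.5),(419.5,-10,280,174.2)])"
```

```text
[425.416395   119.27413684 141.17022691] [ 1.79995820e+02  1.87920656e-02 -1.76494490e+02]
[0.0, 0.0, -0.035] [0.0, 0.0, 0.0]
[0.0236, -0.1488, -0.035] [0.0, 0.0, 0.0]
[0.0342, -0.3215, -0.3475] [0.0, 0.0, 0.0258]
end [419.5 -10.  280.  174.2]
```

View pics/w4b.png

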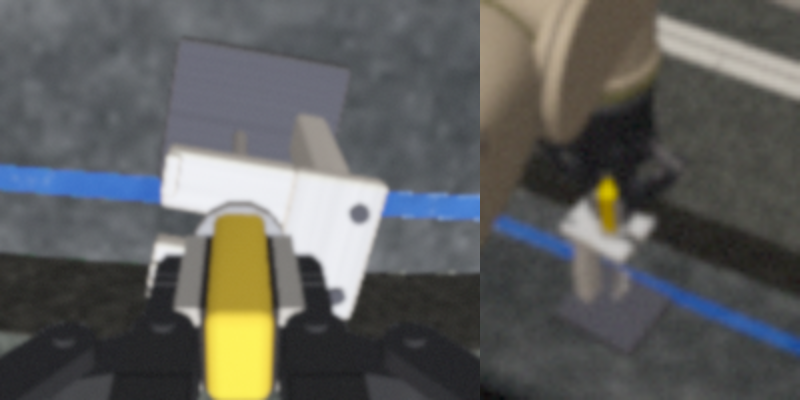

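Emit:
carry_out(increments=[0,0,-0.0175,0,0,0,-1,0,0,-0.035,0,0,0,-1,0,0,-0.035,0,0,0,-1,0.0059,-0.0372,-0.035,0,0,0,-1,0.0118,-0.0744,-0.035,0,0,0,-1,0.0177,-0.1116,-0.035,0,0,0,-1,0.0236,-0.1488,-0.035,0,0,0,-1,0.0236,-0.1488,-0.035,0,0,0,-1,0.027,-0.22,-0.13,0,0,0.009,-1,0.0305,-0.27,-0.24,0,0,0.018,-1])

```text
time: 9.25
tool_pos: [418.9, 10.2, 237.1]
tcp_rot: [180.0, -0.1, 176.9]
ft_force: [0.7, -0.3, 0.2]
finger_gap: 13.2
grip_force: 58.6
```

Emit:
carry_out(increments=[0,0,0,0,0,0,-1,0,0,0,0,0,0,-1,0,0,0,0,0,0,-1,0,0,0,0,0,0,-1,0,0,0,0,0,0,-1,0,0,0,0,0,0,-1,0,0,0,0,0,0,-1,0,0,0,0,0,0,-1,0,0,0,0,0,0,-1,0,0,0,0,0,0,-1])

```text
time: 10.5
tool_pos: [419.7, 10.7, 237.0]
tcp_rot: [-180.0, 0.0, 177.0]
ft_force: [0.5, 0.1, -1.6]
finger_gap: 13.3
grip_force: 58.9
```

Run:
```python
from h import *
im,c=snap('wrist','w5');s=sense();print(s['time'],s['tool_pos'],s['tcp_rot'],s['grip_force'],s['finger_gap'])
S,_=snap('side','s5');T,_=snap('top','t5')
a=cv2.resize(im[130:400,160:480,::-1],(474,400));b=cv2.resize(S[130:260,280:380,::-1],(308,400))
cv2.imwrite('pics/w5b.png',np.hstack([a,b]))
```

```text
10.55 [419.70394958  10.67362364 237.03786831] [1.79999338e+02 3.32620199e-04 1.77022383e+02] 58.86520743370056 13.011591536647824
```

View pics/w5b.png

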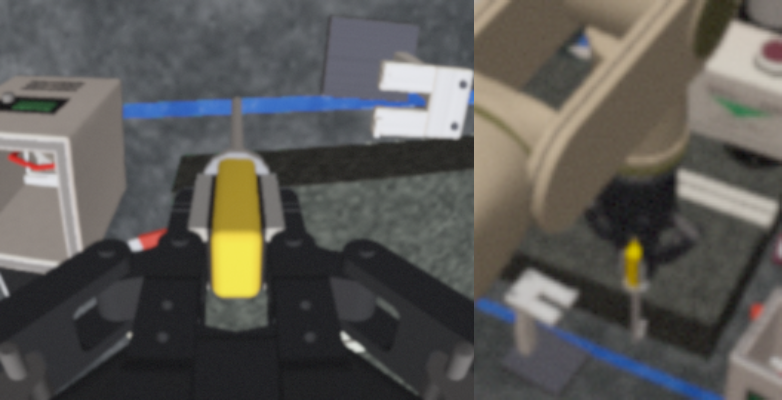

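Run:
```python
from h import *
import json
from m import *
R0=rot([180,0,-176.5]);e=np.array([425.3,119.2,141])+R0.apply(np.array([.0305,-.27,-.24])*400)
json.dump(list(e)+[-176.5-.018*360+360],open('cmd.json','w'));print(e)
S=dict(np.load('pics/s5.npz'));p=np.array([419.7,10.7,237.0]);Rx=np.array([np.cos(np.radians(-3)),np.sin(np.radians(-3)),0])
for x,z in((0,0),(0,-97),(8,-100),(16,-85),(0,57)): print(x,z,np.round(proj(S,p+[0,0,-16.2+z]+x*Rx),1))
h=cv2.cvtColor(S['im'],cv2.COLOR_RGB2HSV);m=cv2.inRange(h,(20,130,60),(35,255,255))[180:240,310:350];q=np.argwhere(m)
print('yellow rows/cols',q.min(0)+[180,310],q.max(0)+[180,310])
C=dict(np.load('pics/w5.npz'));im=C['im'][230:340,290:350];h=cv2.cvtColor(im,cv2.COLOR_RGB2HSV);m=cv2.inRange(h,(20,150,0),(34,255,255));t,_=cv2.threshold(h[:,:,2][m>0],0,255,cv2.THRESH_OTSU)
q=np.argwhere((m>0)&(h[:,:,2]>t))[:,::-1]+[290,230];P=np.array([onz(C,*a,277.8,True)[:2] for a in q],np.float32);print('handle top',cv2.minAreaRect(P),P.mean(0))
cv2.imwrite('pics/s5c.png',cv2.resize(S['im'][190:245,310:355,::-1],None,fx=10,fy=10,interpolation=cv2.INTER_CUBIC))
# hook approach: bail (481.2,-148.3), yaw -5.8 ; poses by rod origin offset along carrier x
ux=np.array([np.cos(np.radians(-5.8)),np.sin(np.radians(-5.8))])
for d in(-28,-8): print(d,(np.array([481.2,-148.3])+d*ux).round(1))
```

```text
[419.71599773  10.65664959 237.        ]
0 0 [332.  221.5]
0 -97 [331.6 239.8]
8 -100 [332.8 238.6]
16 -85 [334.  234.1]
0 57 [332.2 209.8]
yellow rows/cols [208 329] [222 334]
handle top ((419.3932189941406, 11.03944206237793), (12.837068557739258, 23.206890106201172), 86.40448760986328) [418.79596   11.061583]
-28 [ 453.3 -145.5]
-8 [ 473.2 -147.5]
```

View pics/s5c.png

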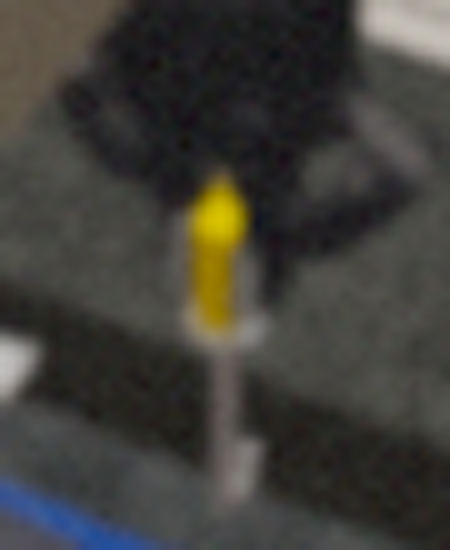

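Run:
```python
from m import *
go([(419.7,10.7,300,177),(453.3,-145.5,300,174.2)])
go([(453.3,-145.5,166,174.2)])
go([(473.2,-147.5,166,174.2)])
go([(473.2,-147.5,185,174.2)])
```

```text
[0.0, 0.0001, -0.1575] [0.0, 0.0, 0.0001]
[-0.1041, -0.3855, -0.1575] [0.0, 0.0, 0.0078]
end [ 453.3 -145.5  300.   174.2]
[0.0, 0.0, 0.335] [0.0, 0.0, 0.0]
end [ 453.3 -145.5  166.   174.2]
[-0.05, 0.0, 0.0] [0.0, 0.0, 0.0]
end [ 473.2 -147.5  166.   174.2]
[0.0, 0.0, -0.0475] [0.0, 0.0, 0.0]
end [ 473.2 -147.5  185.   174.2]
```

Emit:
carry_out(increments=[0,0,-0.08,0,0,0,-1,0,0,-0.1575,0,0,0,-1,-0.025,-0.096,-0.1575,0,0,0.002,-1,-0.045,-0.19,-0.1575,0,0,0.004,-1,-0.065,-0.29,-0.1575,0,0,0.006,-1,-0.0838,-0.354,-0.1575,0,0,0.0078,-1,-0.1043,-0.3855,-0.1575,0,0,0.0078,-1,-0.1043,-0.3855,-0.1575,0,0,0.0078,-1,-0.1043,-0.3855,-0.1575,0,0,0.0078,-1,-0.1043,-0.3855,-0.1575,0,0,0.0078,-1])

```text
time: 11.9
tool_pos: [453.4, -144.6, 300.1]
tcp_rot: [180.0, 0.0, 174.3]
ft_force: [0.6, 0.2, -1.2]
finger_gap: 13.4
grip_force: 58.8
```

Emit:
carry_out(increments=[0,0,0.05,0,0,0,-1,0,0,0.1,0,0,0,-1,0,0,0.15,0,0,0,-1,0,0,0.2,0,0,0,-1,0,0,0.25,0,0,0,-1,0,0,0.29,0,0,0,-1,0,0,0.32,0,0,0,-1,0,0,0.335,0,0,0,-1,0,0,0.335,0,0,0,-1,0,0,0.335,0,0,0,-1])

```text
time: 13.15
tool_pos: [453.8, -145.7, 166.8]
tcp_rot: [-180.0, 0.1, 174.2]
ft_force: [0.1, -0.8, -0.3]
finger_gap: 13.3
grip_force: 58.8
```

Run:
```python
from h import *
im,c=snap('wrist','w6');cv2.imwrite('pics/w6b.png',cv2.resize(im[60:300,180:480,::-1],(750,600),interpolation=cv2.INTER_CUBIC));print(sense()['ft_force'])
```

```text
[-0.16353016  0.00668992 -0.53870227]
```

View pics/w6b.png

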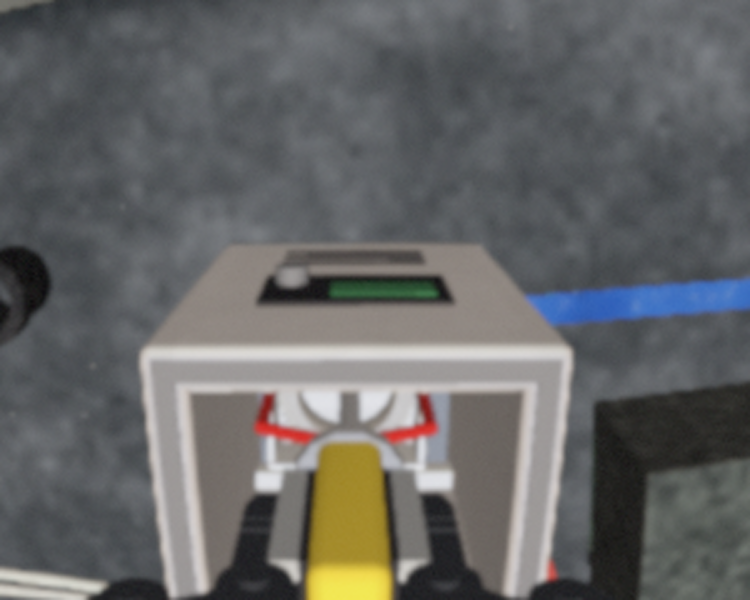

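The rod is centred on the bail: its legs are at columns 258 and 437 and the shaft at 350. The forces are near zero, so I slide the hook under and lift.

Emit:
carry_out(increments=[-0.01,0,0,0,0,0,-1,-0.02,0,0,0,0,0,-1,-0.03,0,0,0,0,0,-1,-0.04,0,0,0,0,0,-1,-0.05,0,0,0,0,0,-1,-0.05,0,0,0,0,0,-1,-0.05,0,-0.01,0,0,0,-1,-0.05,0,-0.022,0,0,0,-1,-0.05,0,-0.035,0,0,0,-1,-0.05,0,-0.0475,0,0,0,-1])

```text
time: 14.45
tool_pos: [473.4, -147.5, 185.7]
tcp_rot: [-180.0, 0.0, 174.2]
ft_force: [0.4, 0.7, -0.7]
finger_gap: 13.6
grip_force: 58.8
```

Emit:
carry_out(increments=[0,0,-0.01,0,0,0,-1,0,0,-0.02,0,0,0,-1,0,0,-0.03,0,0,0,-1,0,0,-0.04,0,0,0,-1,0,0,-0.05,0,0,0,-1,0,0,-0.05,0,0,0,-1,0,0,-0.05,0,0,0,-1,0,0,-0.05,0,0,0,-1,0,0,-0.05,0,0,0,-1,0,0,-0.05,0,0,0,-1])

```text
time: 15.7
tool_pos: [473.2, -147.5, 204.9]
tcp_rot: [180.0, -0.0, 174.2]
ft_force: [-0.7, 0.3, -2.1]
finger_gap: 13.0
grip_force: 58.5
```

Run:
```python
from m import *
go([(473.2,-147.5,205,174.2)])
go([(473.2,-147.5,335,174.2)])
from h import *
print(np.mean([sense()['ft_force'] for _ in range(3)],0))
im,c=snap('wrist','w7');cv2.imwrite('pics/w7b.png',cv2.resize(im[60:300,180:480,::-1],(500,400),interpolation=cv2.INTER_CUBIC))
```

```text
[0.0, 0.0, -0.05] [0.0, 0.0, 0.0]
end [ 473.2 -147.5  205.   174.2]
[0.0, 0.0, -0.325] [0.0, 0.0, 0.0]
end [ 473.2 -147.5  335.   174.2]
[-0.70762243  0.3184827  -2.09484892]
```

View pics/w7b.png

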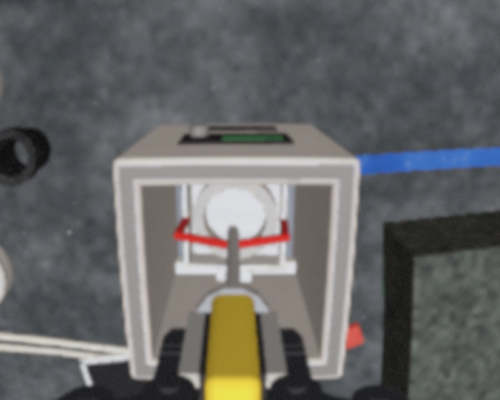

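The hook's shaft passes in front of the bail with the wire in its mouth and the wrist carries about 2 N, so the carrier is caught. Lifting out.

Emit:
carry_out(increments=[0,0,-0.02,0,0,0,-1,0,0,-0.05,0,0,0,-1,0,0,-0.09,0,0,0,-1,0,0,-0.13,0,0,0,-1,0,0,-0.17,0,0,0,-1,0,0,-0.21,0,0,0,-1,0,0,-0.25,0,0,0,-1,0,0,-0.285,0,0,0,-1,0,0,-0.31,0,0,0,-1,0,0,-0.325,0,0,0,-1])

```text
time: 17.0
tool_pos: [473.4, -147.6, 335.6]
tcp_rot: [-180.0, 0.0, 174.2]
ft_force: [-0.5, -0.2, -3.4]
finger_gap: 13.0
grip_force: 58.5
```

Run:
```python
from h import *
im,c=snap('wrist','w8');S,_=snap('side','s8');s=sense();print(s['ft_force'],s['tool_pos'])
a=cv2.resize(im[60:330,160:480,::-1],(474,400));b=cv2.resize(S[150:290,340:440,::-1],(286,400))
cv2.imwrite('pics/w8b.png',np.hstack([a,b]))
from m import *
y=174.2
ux=np.array([np.cos(np.radians(-5.8)),np.sin(np.radians(-5.8))])
t=np.array([642.3,-231.2])-8*ux;print(t)
go([(*((np.array([473.2,-147.5])+t)/2),335,y),(*t,335,y)])
go([(*t,195,y)])
```

```text
[-1.08003556 -0.32095549 -2.86866611] [ 473.45393736 -147.55120789  335.57472274]
[ 634.34095433 -230.39154962]
[-0.2109, -0.0827, 0.0] [0.0, 0.0, 0.0]
[-0.4217, -0.1655, 0.0] [0.0, 0.0, 0.0]
end [ 634.3 -230.4  335.   174.2]
[0.0, 0.0, 0.35] [0.0, 0.0, 0.0]
end [ 634.3 -230.4  195.   174.2]
```

View pics/w8b.png

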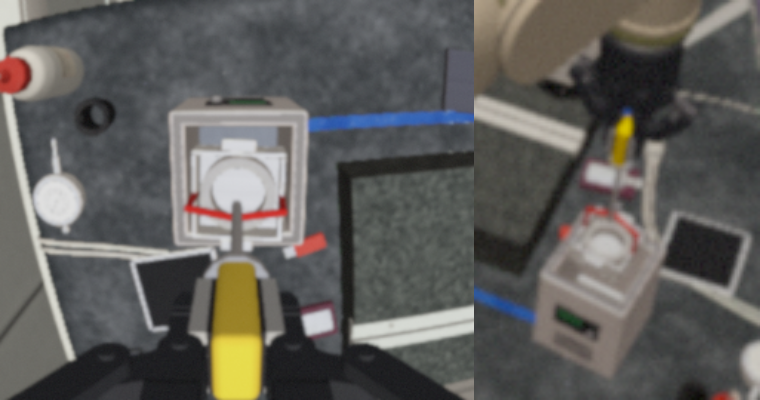

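The carrier hangs on the hook above the well mouth with the ring in it, wire at (237,212). My picture viewing is now used up (11 viewed, one over the limit of 10), so the rest is numeric checks only.

Emit:
carry_out(increments=[-0.012,-0.005,0,0,0,0,-1,-0.044,-0.017,0,0,0,0,-1,-0.091,-0.036,0,0,0,0,-1,-0.148,-0.058,0,0,0,0,-1,-0.211,-0.083,0,0,0,0,-1,-0.273,-0.107,0,0,0,0,-1,-0.331,-0.13,0,0,0,0,-1,-0.378,-0.148,0,0,0,0,-1,-0.41,-0.161,0,0,0,0,-1,-0.4217,-0.1655,0,0,0,0,-1])

```text
time: 18.35
tool_pos: [635.2, -230.9, 333.3]
tcp_rot: [180.0, -0.1, 174.2]
ft_force: [-0.4, 0.2, -2.6]
finger_gap: 13.3
grip_force: 58.5
```

Emit:
carry_out(increments=[0,0,0,0,0,0,-1,0,0,0,0,0,0,-1,0,0,0.02,0,0,0,-1,0,0,0.06,0,0,0,-1,0,0,0.12,0,0,0,-1,0,0,0.18,0,0,0,-1,0,0,0.24,0,0,0,-1,0,0,0.3,0,0,0,-1,0,0,0.335,0,0,0,-1,0,0,0.35,0,0,0,-1])

```text
time: 19.6
tool_pos: [633.7, -230.0, 193.4]
tcp_rot: [180.0, -0.1, 174.2]
ft_force: [0.1, 0.4, -3.1]
finger_gap: 13.5
grip_force: 58.5
```

Run:
```python
from h import *
im,c=snap('wrist','w9');print(sense()['ft_force'],sense()['tool_pos'])
S,cs=snap('side','s9');T,ct=snap('top','t9')
for n,i in(('w',im),('s',S),('t',T)):
    h=cv2.cvtColor(i,cv2.COLOR_RGB2HSV);m=cv2.inRange(h,(0,120,60),(8,255,255))|cv2.inRange(h,(172,120,60),(180,255,255));k,l,st,ce=cv2.connectedComponentsWithStats(m)
    print(n,[(st[j].tolist(),ce[j].round(1).tolist()) for j in range(1,k) if st[j,4]>6])
# black pad: dark pixels between in the wrist picture
P=np.array([642.3,-231.2,8.]);b=np.array([642.3,-231.2,18+66.])
for n,cc in(('s',cs),('t',ct)): print(n,'pad',np.round(proj(cc,P)),'bail',np.round(proj(cc,b)))
R=np.array(c['R']);
for X in(P,b):
    p=R@X+np.array(c['t']);th=np.arctan2(np.hypot(*p[:2]),p[2]);q=p[:2]/np.hypot(*p[:2])*th*c['fx'];print('w pred',q[0]+c['cx'],q[1]+c['cy'])
```

```text
[-0.36588328 -0.29050425 -3.3557458 ] [ 633.83190405 -230.07329084  193.42831314]
w [([435, 124, 31, 23, 432], [450.5, 134.6]), ([284, 190, 33, 18, 191], [296.6, 200.6]), ([323, 192, 32, 16, 176], [341.8, 201.9]), ([531, 362, 5, 4, 10], [533.2, 363.8])]
s [([415, 223, 7, 3, 10], [417.8, 223.9]), ([370, 229, 3, 4, 10], [371.0, 230.5]), ([426, 228, 5, 7, 11], [428.7, 230.3]), ([423, 287, 10, 12, 84], [427.0, 292.8])]
t [([403, 0, 5, 8, 17], [405.1, 3.5]), ([375, 199, 10, 7, 47], [379.2, 201.6]), ([455, 259, 9, 8, 54], [458.8, 262.3])]
s pad [419. 237.] bail [423. 224.]
t pad [421. 190.] bail [425. 186.]
w pred 318.490824736593 185.0885886207854
w pred 318.36861084761136 208.1767445970099
```

Emit:
carry_out(increments=[0,0,0,0,0,0,-1,0,0,0.005,0,0,0,-1,0,0,0.01,0,0,0,-1,0,0,0.014,0,0,0,-1,0,0,0.018,0,0,0,-1,0,0,0.022,0,0,0,-1,0,0,0.026,0,0,0,-1,0,0,0.03,0,0,0,-1,0,0,0.03,0,0,0,-1,0,0,0.03,0,0,0,-1])

```text
time: 21.0
tool_pos: [634.6, -230.5, 183.3]
tcp_rot: [-180.0, 0.0, 174.2]
ft_force: [0.2, 0.3, -0.9]
finger_gap: 13.1
grip_force: 58.8
```

Run:
```python
from m import *
from h import *
def im_(n):
    i,c=snap(n,n+'10');h=cv2.cvtColor(i,cv2.COLOR_RGB2HSV);m=cv2.inRange(h,(0,120,60),(8,255,255))|cv2.inRange(h,(172,120,60),(180,255,255));k,l,st,ce=cv2.connectedComponentsWithStats(m)
    print(n,[(st[j].tolist(),ce[j].round(1).tolist()) for j in range(1,k) if st[j,4]>6])
im_('wrist');im_('side');print(sense()['ft_force'],sense()['tool_pos'])
t=(634.34,-230.39);go([(*t,183,174.2)])
go([(*t,162,174.2)])
u=np.array([np.cos(np.radians(-5.8)),np.sin(np.radians(-5.8))])
go([(*(np.array(t)-30*u),162,174.2)])
```

```text
wrist [([439, 124, 31, 23, 455], [454.7, 134.5]), ([286, 192, 31, 17, 165], [297.7, 201.9]), ([323, 193, 35, 16, 185], [343.3, 203.0]), ([533, 365, 7, 5, 17], [536.1, 366.8]), ([531, 372, 5, 4, 9], [532.7, 373.8])]
side [([418, 225, 4, 2, 7], [419.7, 225.4]), ([370, 229, 3, 4, 10], [371.0, 230.5]), ([423, 287, 10, 12, 84], [427.0, 292.8])]
[-0.10296317  0.28511572 -1.61741082] [ 634.51680128 -230.46616473  183.27850353]
[0.0, 0.0, 0.03] [0.0, 0.0, 0.0]
end [ 634.3 -230.4  183.   174.2]
[0.0, 0.0, 0.0525] [0.0, 0.0, 0.0]
end [ 634.3 -230.4  162.   174.2]
[0.075, 0.0, 0.0] [0.0, 0.0, 0.0]
end [ 604.5 -227.4  162.   174.2]
```

Emit:
carry_out(increments=[0,0,0.004,0,0,0,-1,0,0,0.008,0,0,0,-1,0,0,0.014,0,0,0,-1,0,0,0.02,0,0,0,-1,0,0,0.03,0,0,0,-1,0,0,0.04,0,0,0,-1,0,0,0.0525,0,0,0,-1,0,0,0.0525,0,0,0,-1,0,0,0.0525,0,0,0,-1,0,0,0.0525,0,0,0,-1])

```text
time: 22.35
tool_pos: [634.5, -230.4, 162.3]
tcp_rot: [-180.0, 0.0, 174.2]
ft_force: [0.2, 0.1, -1.0]
finger_gap: 13.5
grip_force: 58.8
```

Run:
```python
from h import *
im,c=snap('wrist','w11');S,cs=snap('side','s11');print(sense()['ft_force'],sense()['tool_pos'])
for n,i in(('w',im),('s',S)):
    h=cv2.cvtColor(i,cv2.COLOR_RGB2HSV);m=cv2.inRange(h,(0,120,60),(8,255,255))|cv2.inRange(h,(172,120,60),(180,255,255));k,l,st,ce=cv2.connectedComponentsWithStats(m)
    print(n,[(st[j].tolist(),ce[j].round(1).tolist()) for j in range(1,k) if st[j,4]>4])
    if n=='w':
        # bail kink ends: place of the wire at z=8+52 legs
        for j in range(1,k):
            if st[j,4]>80 and st[j,1]<200 and st[j,0]<400:
                v,u=np.nonzero(l==j)
                for e in(u.argmin(),u.argmax()): print(u[e],v[e],'z60',onz(c,u[e],v[e],60,True)[:2].round(1),'z74',onz(c,u[e],v[e],74,True)[:2].round(1))
```

```text
[ 0.18852597  0.87109328 -1.10620418] [ 634.55315559 -230.40847163  162.27584023]
w [([446, 125, 33, 25, 506], [462.7, 136.7]), ([283, 199, 33, 18, 198], [296.1, 209.8]), ([324, 200, 37, 18, 223], [344.9, 211.1]), ([539, 371, 12, 10, 29], [544.2, 375.6]), ([530, 377, 6, 4, 8], [532.4, 378.9]), ([533, 378, 8, 8, 21], [537.0, 382.0]), ([530, 382, 4, 4, 6], [531.5, 383.7]), ([522, 384, 7, 9, 27], [525.1, 387.9])]
283 207 z60 [ 636.9 -261.1] z74 [ 632.1 -258.9]
315 213 z60 [ 645.  -234.7] z74 [ 639.8 -234. ]
s [([414, 225, 8, 2, 11], [418.2, 225.3]), ([412, 227, 2, 3, 5], [412.4, 227.8]), ([370, 229, 3, 4, 10], [371.0, 230.5]), ([423, 287, 10, 12, 84], [427.0, 292.8])]
```

Emit:
carry_out(increments=[0.012,0,0,0,0,0,-1,0.025,0,0,0,0,0,-1,0.038,0,0,0,0,0,-1,0.05,0,0,0,0,0,-1,0.063,0,0,0,0,0,-1,0.075,0,0,0,0,0,-1,0.075,0,0,0,0,0,-1,0.075,0,-0.1,0,0,0,-1,0.075,0,-0.22,0,0,0,-1,0.075,0,-0.345,0,0,0,-1])

```text
time: 23.7
tool_pos: [604.4, -227.2, 301.1]
tcp_rot: [180.0, -0.0, 174.2]
ft_force: [0.5, 0.9, -0.9]
finger_gap: 13.5
grip_force: 58.8
```

Run:
```python
from m import *
from h import *
s=sense();print(s['ft_force'],s['tool_pos'])
im,c=snap('wrist','w12');h=cv2.cvtColor(im,cv2.COLOR_RGB2HSV);m=cv2.inRange(h,(0,120,60),(8,255,255))|cv2.inRange(h,(172,120,60),(180,255,255));k,l,st,ce=cv2.connectedComponentsWithStats(m)
for j in range(1,k):
    if st[j,4]>15: print(st[j].tolist(),ce[j].round(1),'z60',onz(c,*ce[j],70,True)[:2].round(1))
go([(604.5,-227.4,300,174.2)])
go([(419.5,-20,300,-176.5)])
go([(419.5,59.2,300,-176.5),(419.5,59.2,155,-176.5)])
go([(425.3,119.2,155,-176.5)])
go([(425.3,119.2,141,-176.5)])
```

```text
[ 0.4968219   0.8553394  -0.93200062] [ 604.35979549 -227.18389258  301.10594907]
[408, 138, 24, 18, 268] [420.3 145.9] z60 [586.9 -97.1]
[295, 189, 22, 11, 72] [302.7 195.2] z60 [ 636.9 -251.1]
[323, 190, 24, 10, 74] [337.4 196. ] z60 [ 642.4 -207.4]
[638, 249, 2, 17, 25] [638.5 256.6] z60 [857.7 497.1]
[636, 267, 4, 9, 20] [637.8 271.8] z60 [905.1 522.3]
[-0.0001, -0.0001, -0.345] [0.0, 0.0, 0.0]
end [ 604.5 -227.4  300.   174.2]
[0.5125, 0.4692, 0.0] [0.0, 0.0, -0.0258]
end [ 419.5  -20.   300.  -176.5]
[-0.0121, 0.1977, 0.0] [0.0, 0.0, 0.0]
[-0.0121, 0.1977, 0.3625] [0.0, 0.0, 0.0]
end [ 419.5   59.2  155.  -176.5]
[-0.0237, 0.1488, 0.0] [0.0, 0.0, 0.0]
end [ 425.3  119.2  155.  -176.5]
[0.0, 0.0, 0.035] [0.0, 0.0, 0.0]
end [ 425.3  119.2  141.  -176.5]
```

The carrier is still standing on the pad; taking the rod back.

Emit:
carry_out(increments=[0.06,0.055,0,0,0,-0.003,-1,0.12,0.11,0,0,0,-0.006,-1,0.19,0.17,0,0,0,-0.009,-1,0.26,0.235,0,0,0,-0.013,-1,0.33,0.3,0,0,0,-0.017,-1,0.4,0.365,0,0,0,-0.021,-1,0.46,0.42,0,0,0,-0.024,-1,0.5125,0.4692,0,0,0,-0.0258,-1,0.5125,0.4692,0,0,0,-0.0258,-1,0.5125,0.4692,0,0,0,-0.0258,-1])

```text
time: 25.0
tool_pos: [419.9, -20.2, 300.2]
tcp_rot: [-180.0, 0.1, -176.5]
ft_force: [1.0, -0.0, -0.5]
finger_gap: 13.3
grip_force: 58.8
```

Emit:
carry_out(increments=[-0.006,0.1,0,0,0,0,-1,-0.0121,0.1977,0.05,0,0,0,-1,-0.0121,0.1977,0.12,0,0,0,-1,-0.0121,0.1977,0.2,0,0,0,-1,-0.0121,0.1977,0.27,0,0,0,-1,-0.0121,0.1977,0.33,0,0,0,-1,-0.0121,0.1977,0.3625,0,0,0,-1,-0.0121,0.1977,0.3625,0,0,0,-1,-0.0121,0.1977,0.3625,0,0,0,-1,-0.0121,0.1977,0.3625,0,0,0,-1])

```text
time: 26.25
tool_pos: [420.4, 59.2, 156.2]
tcp_rot: [-180.0, 0.1, -176.5]
ft_force: [-0.2, 0.0, -0.3]
finger_gap: 13.9
grip_force: 58.9
```

Emit:
carry_out(increments=[-0.003,0.0186,0,0,0,0,-1,-0.0059,0.0372,0,0,0,0,-1,-0.0089,0.0558,0,0,0,0,-1,-0.0118,0.0744,0,0,0,0,-1,-0.0148,0.093,0,0,0,0,-1,-0.0178,0.1116,0,0,0,0,-1,-0.0207,0.1302,0,0,0,0,-1,-0.0237,0.1488,0,0,0,0,-1,-0.0237,0.1488,0,0,0,0,-1,-0.0237,0.1488,0,0,0,0,-1])

```text
time: 27.5
tool_pos: [425.3, 119.2, 155.0]
tcp_rot: [-180.0, -0.0, -176.5]
ft_force: [-0.6, 0.6, -0.2]
finger_gap: 13.7
grip_force: 59.0
```

Emit:
carry_out(increments=[0,0,0.005,0,0,0,-1,0,0,0.01,0,0,0,-1,0,0,0.015,0,0,0,-1,0,0,0.02,0,0,0,-1,0,0,0.025,0,0,0,-1,0,0,0.03,0,0,0,-1,0,0,0.034,0,0,0,-1,0,0,0.034,0,0,0,-1,0,0,0.034,0,0,0,-1,0,0,0.034,0,0,0,-1])

```text
time: 28.75
tool_pos: [425.4, 119.3, 141.4]
tcp_rot: [-180.0, 0.0, -176.5]
ft_force: [0.1, 0.6, -0.0]
finger_gap: 13.3
grip_force: 59.2
```

Run:
```python
from h import *
s=sense();print(s['ft_force'],s['tool_pos'])
im,c=snap('wrist','w13');o=dict(np.load('pics/w4.npz'))['im'];d=np.abs(im.astype(int)-o).max(2)[130:400,200:440];print('diff from picture at grasp',d.mean(),(d>60).sum())
```

```text
[ 0.10154116  0.59003024 -0.0201505 ] [425.35755662 119.26777611 141.44906456]
diff from picture at grasp 2.1867283950617282 0
```

Emit:
carry_out(increments=[0,0,0.001,0,0,0,-0.6,0,0,0.001,0,0,0,-0.5,0,0,0.001,0,0,0,-0.3,0,0,0.001,0,0,0,0,0,0,0.001,0,0,0,0.5,0,0,0.001,0,0,0,1,0,0,0.001,0,0,0,1,0,0,0.001,0,0,0,1,0,0,0.001,0,0,0,1,0,0,0.001,0,0,0,1])

```text
time: 30.05
tool_pos: [425.4, 119.3, 141.0]
tcp_rot: [-180.0, 0.0, -176.5]
ft_force: [0.2, 0.8, 0.0]
finger_gap: 85.0
grip_force: 0.0
```

Emit:
carry_out(increments=[0,0,-0.03,0,0,0,1,0,0,-0.08,0,0,0,1,0,0,-0.15,0,0,0,1,0,0,-0.22,0,0,0,1,0,0,-0.3,0,0,0,1,0,0,-0.38,0,0,0,1,0,0,-0.46,0,0,0,1,-0.08,-0.012,-0.497,0,0,0,1,-0.08,-0.012,-0.497,0,0,0,1,-0.08,-0.012,-0.497,0,0,0,1])

```text
time: 31.3
tool_pos: [457.1, 116.4, 339.6]
tcp_rot: [180.0, -0.1, -176.5]
ft_force: [-0.9, 0.7, 1.0]
finger_gap: 85.3
grip_force: 0.0
```

Run:
```python
from h import *
im,C=snap('wrist','w14');s=sense();print(s['tool_pos'],s['tcp_rot'])
h=cv2.cvtColor(im,cv2.COLOR_RGB2HSV);m=cv2.inRange(h,(20,150,0),(34,255,255));m[:,:250]=0;m[:,400:]=0
t,_=cv2.threshold(h[:,:,2][m>0],0,255,cv2.THRESH_OTSU);q=np.argwhere((m>0)&(h[:,:,2]>t))[:,::-1];P=np.array([onz(C,*a,182,True)[:2] for a in q],np.float32);print('handle',cv2.minAreaRect(P),P.mean(0))
for n in('side','top'):
    i,c=snap(n,n+'14');h=cv2.cvtColor(i,cv2.COLOR_RGB2HSV);m=cv2.inRange(h,(0,120,60),(8,255,255))|cv2.inRange(h,(172,120,60),(180,255,255))|cv2.inRange(h,(22,130,120),(35,255,255));k,l,st,ce=cv2.connectedComponentsWithStats(m)
    print(n,[(st[j].tolist(),ce[j].round(1).tolist()) for j in range(1,k) if st[j,4]>4 and 130<st[j,1]<260])
    print('bail pred',np.round(proj(c,(640,-231,74)),1),'pad pred',np.round(proj(c,(642.3,-231,8)),1))
```

```text
[456.81100556 116.45752078 339.37725733] [-1.79999403e+02 -7.01461976e-02 -1.76494338e+02]
handle ((425.40435791015625, 119.58905029296875), (22.000471115112305, 9.889335632324219), 3.578470230102539) [425.15002 119.48762]
side [([331, 136, 16, 19, 138], [338.1, 144.1]), ([394, 142, 6, 11, 36], [396.8, 146.0]), ([330, 153, 6, 9, 20], [332.4, 156.9]), ([300, 213, 6, 15, 65], [302.5, 219.3]), ([414, 224, 9, 3, 13], [418.2, 225.2]), ([412, 227, 2, 3, 5], [412.4, 228.2]), ([370, 229, 3, 4, 10], [371.0, 230.5])]
bail pred [422.3 226.6] pad pred [419.4 237.3]
top [([430, 187, 3, 2, 5], [431.2, 187.4]), ([375, 199, 10, 6, 46], [379.3, 201.5]), ([325, 247, 3, 4, 12], [326.0, 248.5]), ([455, 259, 9, 8, 54], [458.8, 262.3])]
bail pred [424.9 187.3] pad pred [421.4 189.6]
```

```bash
python3 -c "
from bench import order;print(order.hand_in())"
```

```text
the job is handed in; nothing more can be done
None
```

I handed in the job after about 31 s of robot time, and no verdict came back. My last measurements put the carrier on the rest pad about 2 mm off centre with the rod unhooked and back in the stand's fork. After the lift I did not check the ring separately, and I viewed 11 pictures against the limit of 10.

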